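# Set the brush straightedge against both studs of the record-washing board

### The arm

A 6-joint arm with a two-finger parallel gripper is mounted at the origin on the work surface. World frame = base frame: x ahead of the robot, y to its left, z up, the work surface at z = 0. Lengths are in m, angles in rad, forces in N, time in s.
With the tool pointing down it reaches from about 0.3 to 0.775 m from the base axis. Payload 14.6 kg.
Tool frame: the origin (TCP) lies on the centre line of the jaws, within the pads' length; the fingertips stand 19 mm ahead of it and the grasp point (between the pads) is the TCP; y points along the fingers, x is the direction in which the jaws open and shut, and the axes are right-handed (so a half turn about y gives the same grasp; the last joint's range is limited). The gripper opens to 94 mm and grips with 3 to 60 N. Pads are 16 mm wide; open, the fingers measure 119 mm over their backs; the gripper's body (75 mm by 177 mm) begins 78 mm behind the grasp point.
Start: joints at [1.246, 0.3, 1.521, -0, 1.321, -0.067], TCP at [0.14, 0.532, 0.224] pointing down, gripper open.
Joint ranges: [-3.03, 3.03], [-0.79, 2.21], [0.23, 2.52], [-1.04, 4.18], [0, 3.07], [-2.55, 2.55]. Speed limits (rad/s): [2.22, 2.22, 2.57, 3.14, 3.14, 3.14].

### API

Orientations are given as [roll, pitch, yaw] about the fixed x, y, z axes, in that order (R = Rz(yaw) Ry(pitch) Rx(roll)).
In Python, from station import ctrl, optics gives the robot as it stands.
- The arm moves only by the tool jog_arm, never from a script. Its argument "targets" is a list of rows, each a list of 3 entries, a list of its own where there are three numbers: the finger opening in cm, from 0 to 9.4, then the shift along the tool's x, y, z in cm, then the turn about the tool's y in rad. A call has 1 to 10 rows; each row is the pose to reach, as a shift and turn from the pose commanded when the call began, along the tool's axes at that moment; what a row does not reach only later rows make up. A row lasts 1/10 s, in which the tool goes at most 50 mm and 8.59 degrees, less where a joint would pass 70% of its speed; a pose out of reach is approached as far as the arm can. A call with a gripper value outside its range is refused whole. The fingers move at their own pace and stop on an object; "grip_force" is the grip in N (left out, the last holds). Time passes only in rows, so rows that repeat a pose let the fingers close. It gives the time, the measured TCP pose, the force and the opening at its end, in the units of the state.
- ctrl.get_obs(): the state, without advancing time (a new reading comes with each control period).
- optics.camera(name): name is "scene" or "top" or "wrist"; returns a dict with "img" (384x512x3 uint8, red, green, blue), "range_z" (384x512 float32, m along the optical axis (not along the pixel's ray), 0 where there is no reading), "camera_matrix" (3x3 intrinsics, pixels), "world_to_cam" (4x4, takes a point from world to camera coordinates); the wrist camera has in their place "mount" (4x4, takes a point from camera to tool coordinates, whose origin is the TCP and whose axes are the tool frame's). Camera axes: x right, y up, looking along -z (the intrinsics and any distortion apply to the point x, -y, -z); pixel columns grow to the right and rows downward; lengths in m; the calibration is good to about 2 mm. A picture is of the moment at which its call begins: read the wrist's pose just before it.
- ctrl.hand_in(): hands the job in, once; it reports no verdict.
The state is a dict: "time_s": time; "qpos": joint angles; "joint_vel": joint speeds; "tau": joint torques, N m; "ee_pos": TCP position; "eef_rot": TCP orientation; "force": force on the tool from outside, world axes, zero at the start; "moment": the same for the moment, N m; "grip_width": finger opening in m.
Only numpy, scipy, OpenCV 4.12 (cv2) and the standard library are available. Lean on these libraries where they do the work, as an engineer would, in place of code of your own. Each camera call takes 0.05 s, during which the arm holds its last target. There are 200 camera calls.

### The job

Pick up the aluminium straightedge and lay it flat on the wooden washing board, on the open side of the two off-centre brass studs (away from the record), brass edge towards the studs and still clear of them. Then slide it along the board until its brass edge touches both studs at once, press it gently against the two together for about a second, let go and leave it lying there touching both. Never push hard on a stud, and leave the record, spindle cap, roller and tin where they are.

Things in the scene. Friction and masses are not known exactly. Their poses are not given: they have to be found in the camera images.
- straightedge: Loose aluminium bar, 30 mm wide (its x), 220 long (y), 25 tall (z), 0.25 to 0.5 kg, black grip patch on the middle of its top. Origin: centre of its underside. Working edge: the flat upright face at +x, 15 mm from the origin, faced in brass with a brass strip along the top. Starts flat on the slate table, grasped across its width. It slides on the board with friction coefficient 0.4 to 0.75.
- board: Wooden washing board fixed to the table, 360 mm (its x) by 270 mm (its y), 18 mm thick. Origin: on its underside, level with the studs, midway between the sides y = +-135 mm. It reaches from x = -135 mm (open side, nearer the robot, bare wood) to x = +225 mm (record end). Top at z = +18 mm.
- stud_a: Brass stop stud on the board's +y side, 140 to 160 mm from the other: a round sleeve of 18 mm diameter, 32 mm tall, clamped off-centre (by 4 mm) on a fixed dark screw, turned any way. Origin: the screw's axis at the board's top; which way the sleeve bulges is not in the pose, so its side is 5 to 13 mm from there: feel for it. Rigid; press it with 2 to 6 N, never over 12 N.
- stud_b: The second stud, built as stud_a and turned its own way, on the board's -y side. Same limits. Both screws stand within 9 mm of x = 0 of the board, so their line is not square to it.
- record: Grey vinyl single with a red label, disc of 175 mm diameter, 4 mm thick, lying loose on the board beyond the studs (its rim at least 15 mm beyond them). Origin: centre of its underside. Leave alone.
- spindle_cap: White ceramic spindle cap, 48 mm diameter, 30 mm tall, standing loose in the middle of the record. Origin: centre of its underside. Leave alone.
- roller: Black rubber roller standing on end, 42 mm diameter, 96 mm tall, loose on the table on the far side of the straightedge's start. Origin: centre of its foot. Leave alone.
- tin: Round blue tin of spare brush pads with a steel lid, 70 mm diameter, 42 mm tall, loose on the table beside the roller. Origin: centre of its underside. Leave alone.
There are look-alikes about, which are no part of the job. Of the things shaped like the straightedge, the aluminium one is meant.

How it is judged:
On the way, in this order (a step that is already met when the one before it is completed fails the run):
1. the straightedge lies flat on the board on the open side, brass edge towards the studs, clear of both by at least 3 mm (angle between straightedge's own z axis and vertical below 0.05 rad and z of straightedge in the frame of board between 0.0155 and 0.0205 m and x of straightedge in the frame of board below -0.005 m and contact force between straightedge and board above 0.3 N and x of each of sleeve_a_c0, sleeve_b_c0 in the frame of straightedge above 0.027 m), for 0.1 s.
2. flat on the board, its brass edge presses on both studs at once with at least 1 N each, for 0.3 s (angle between straightedge's own z axis and vertical below 0.05 rad and z of straightedge in the frame of board between 0.0155 and 0.0205 m and x of straightedge in the frame of board below -0.005 m and x of sleeve_a_c0 in the frame of straightedge between 0.021 and 0.0258 m and y of sleeve_a_c0 in the frame of straightedge between -0.108 and 0.108 m and x of sleeve_b_c0 in the frame of straightedge between 0.021 and 0.0258 m and y of sleeve_b_c0 in the frame of straightedge between -0.108 and 0.108 m and contact force between each of stud_a, stud_b and straightedge above 1 N), for 0.3 s.
At the end, for the whole second after the job is handed in: The straightedge lies flat and still on the board, on the studs' open side, let go, with its brass edge against both studs (gap under 1.8 mm at each sleeve, each sleeve within the bar's length) (angle between straightedge's own z axis and vertical below 0.05 rad and z of straightedge in the frame of board between 0.0155 and 0.0205 m and x of straightedge in the frame of board below -0.005 m and x of sleeve_a_c0 in the frame of straightedge between 0.021 and 0.0258 m and y of sleeve_a_c0 in the frame of straightedge between -0.108 and 0.108 m and x of sleeve_b_c0 in the frame of straightedge between 0.021 and 0.0258 m and y of sleeve_b_c0 in the frame of straightedge between -0.108 and 0.108 m and linear speed of straightedge below 0.01 m/s and contact force between the fingers and straightedge below 0.05 N); the robot touches nothing.
It fails at once if stud_a pushed with more than 12 N (contact force between anything else and stud_a above 12 N).
It fails at once if stud_b pushed with more than 12 N (contact force between anything else and stud_b above 12 N).
It fails at once if the record or the spindle_cap moved more than 8 mm or tipped (distance of any of record, spindle_cap from where it was at the start of the episode above 0.008 m or angle between any of record, spindle_cap's own z axis and vertical above 0.2 rad).
It fails at once if the roller or the tin moved more than 15 mm or tipped (distance of any of roller, tin from where it was at the start of the episode above 0.015 m or angle between any of roller, tin's own z axis and vertical above 0.2 rad).
It also fails if it takes over 54 s, if anything falls off the work surface, if the arm or the gripper's body presses on something with over 40 N, if the wrist force passes 120 N, or if a joint passes its speed limit or range.

## Working session

There is one attempt and no reset: what is moved stays moved. The work goes in short steps, Python scripts to look and compute and a tool call to move; the robot and the scene stay as the last step left them, time stands still between calls to the robot, and variables do not carry over. Pictures are saved under pics/ and viewed, about 8 in all and at most 12, crops included, and the job is handed in when it is done.

Besides the shell and the picture viewer there is one more tool, called after "Request:" as name(argument=value, ...), one argument or row to a line, values as JSON. jog_arm: Moves the arm, as the interface text tells. Its arguments: {"type":"object","properties":{"targets":{"type":"array","items":{"type":"array"}},"grip_force":{"type":"number"}},"required":["targets"]}

```bash
mkdir -p pics; ls
cat > h.py <<'E'
import sys; sys.path.insert(0,'.')
import numpy as np, cv2, pickle
from scipy.spatial.transform import Rotation as R
from station import ctrl, optics
def snap(n,f):
    s=ctrl.get_obs(); d=optics.camera(n); d['s']=s; pickle.dump(d,open(f+'.pkl','wb')); cv2.imwrite(f'pics/{f}.png',d['img'][:,:,::-1]); return d
def load(f): return pickle.load(open(f+'.pkl','rb'))
def c2w(d):
    if 'world_to_cam' in d: return np.linalg.inv(d['world_to_cam'])
    T=np.eye(4); T[:3,:3]=R.from_euler('xyz',d['s']['eef_rot']).as_matrix(); T[:3,3]=d['s']['ee_pos']; return T@d['mount']
def pix(d,u,v,z=None):
    K=d['camera_matrix']; r=np.array([(u-K[0,2])/K[0,0],-(v-K[1,2])/K[1,1],-1.]); T=c2w(d)
    if z is None:
        return T[:3,:3]@(r*d['range_z'][int(round(v)),int(round(u))])+T[:3,3]
    w=T[:3,:3]@r; return T[:3,3]+w*(z-T[2,3])/w[2]
E
python3 - <<'E'
from h import *
s=ctrl.get_obs(); print({k:np.round(v,3) for k,v in s.items()})
a=snap('top','top0'); b=snap('scene','scene0'); w=snap('wrist','wrist0')
for d in (a,b,w): print([k for k in d], d['camera_matrix'].tolist())
cv2.imwrite('pics/tops.png',cv2.resize(a['img'][:,:,::-1],(800,600),interpolation=cv2.INTER_CUBIC))
E
```

```text
pics
{'time_s': np.float64(0.0), 'qpos': array([ 1.246,  0.3  ,  1.522, -0.   ,  1.321, -0.067]), 'joint_vel': array([-0.001, -0.001,  0.001,  0.002,  0.   ,  0.   ]), 'tau': array([-0.0000e+00, -5.3181e+01, -3.5274e+01,  7.1000e-02,  2.4000e-02,
       -0.0000e+00]), 'ee_pos': array([0.14 , 0.532, 0.224]), 'eef_rot': array([-1.571e+00,  1.000e-03,  1.313e+00]), 'force': array([-0.854,  0.126, -0.038]), 'moment': array([ 0.003,  0.042, -0.049]), 'grip_width': np.float64(0.094)}
['img', 'range_z', 'camera_matrix', 'world_to_cam', 's'] [[356.4556734992029, 0.0, 257.55250338697545], [0.0, 356.4556734992029, 194.40189577131372], [0.0, 0.0, 1.0]]
['img', 'range_z', 'camera_matrix', 'world_to_cam', 's'] [[352.77271740599747, 0.0, 258.59445119174177], [0.0, 352.77271740599747, 192.56619060700388], [0.0, 0.0, 1.0]]
['img', 'range_z', 'camera_matrix', 'mount', 's'] [[337.1803623323664, 0.0, 262.31024021745054], [0.0, 337.1803623323664, 192.5467484809439], [0.0, 0.0, 1.0]]
```

View pics/tops.png

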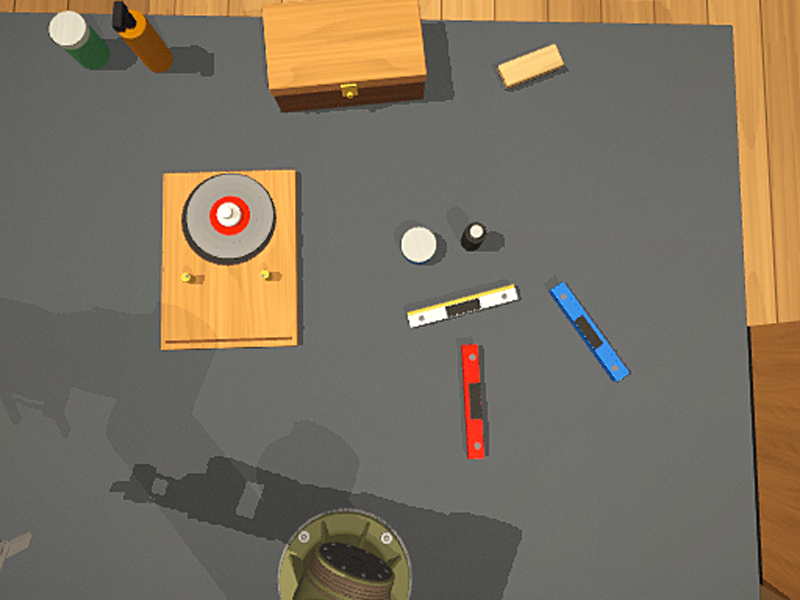

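View pics/scene0.png

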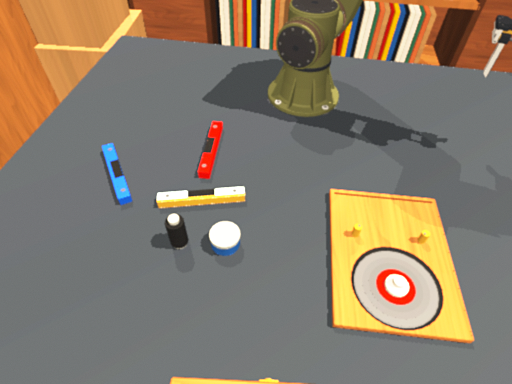

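Top view (800×600): there are three bar-shaped things, silver with a brass edge (462,307), red (474,402) and blue (588,332). The silver one fits the aluminium straightedge, and its brass side faces up in the image (away from the robot). The studs are at about (187,277) and (265,274), and the record is at (229,218). Next I'll confirm with enlarged crops.

Run:
```python
from h import *
d=load('top0'); im=d['img'][:,:,::-1]
# crop A: bar x250-345,y170-220 ; crop B: board 95-200 x 105-230
A=cv2.resize(im[140:215,250:350],(800,600),interpolation=cv2.INTER_CUBIC)[:, :]
B=cv2.resize(im[100:230,95:200],None,fx=4.5,fy=4.5,interpolation=cv2.INTER_CUBIC)
A=cv2.resize(A,(325,244)) if 0 else A
A=cv2.resize(im[130:230,250:315+20],None,fx=3.8,fy=5.85/1.54)[:585]
canvas=np.zeros((600,800,3),np.uint8); canvas[:B.shape[0],:B.shape[1]]=B; canvas[:A.shape[0],475:475+A.shape[1]]=A[:,:325]
cv2.imwrite('pics/crop.png',canvas); print(A.shape,B.shape)
print(np.linalg.inv(d['world_to_cam']).round(3).tolist())
P=lambda U,V,z=None: pix(d,U*.64,V*.64,z).round(4)
print('bar ends corners z.025', [P(*p,.025) for p in [(408,312),(411,327),(517,285),(520,298)]])
print('board corners', [P(*p,.018) for p in [(163,173),(296,170),(162,349),(297,346)]])
print('studs top',[P(*p,.050) for p in [(187,276),(265,273)]])
print('tin,roller',P(418,243,.042),P(476,231,.096),'record',P(229,217,.022))
```

```text
(380, 323, 3) (585, 472, 3)
[[0.016, 0.994, -0.105, 0.411], [-1.0, 0.016, 0.002, -0.102], [0.003, 0.105, 0.994, 1.12], [0.0, 0.0, 0.0, 1.0]]
bar ends corners z.025 [array([ 0.5107, -0.1147,  0.025 ]), array([ 0.4812, -0.1211,  0.025 ]), array([ 0.5681, -0.3303,  0.025 ]), array([ 0.5422, -0.3361,  0.025 ])]
board corners [array([0.7874, 0.3886, 0.018 ]), array([0.7984, 0.1181, 0.018 ]), array([0.4302, 0.3686, 0.018 ]), array([0.4404, 0.1031, 0.018 ])]
studs top [array([0.5715, 0.3152, 0.05  ]), array([0.5799, 0.1643, 0.05  ])]
tin,roller [ 0.6459 -0.1322  0.042 ] [ 0.6589 -0.2391  0.096 ] record [0.6971 0.2485 0.022 ]
```

View pics/crop.png

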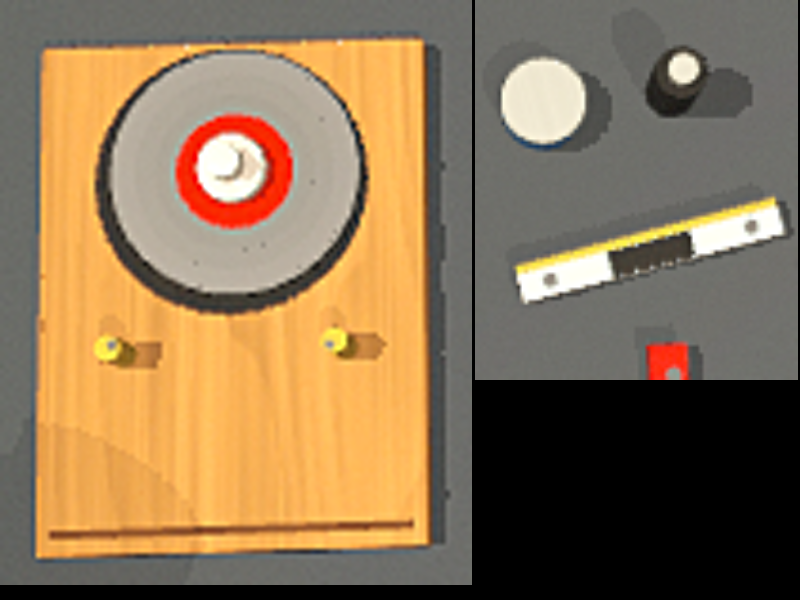

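The crop confirms it: the aluminium bar with the brass strip on its far side, with its black patch at (650,255). The sleeves are at (108,350) and (334,342), with little off-centre screws. I'll go for a wrist look over the board on the way.

Run:
```python
from h import *
d=load('wrist0'); print(d['mount'].round(3).tolist())
# what the camera would see at TCP (0.47,0.24,0.25), yaw .056
for p in [(.47,.24,.25)]:
    d['s']['ee_pos']=np.array(p); d['s']['eef_rot']=np.array([-np.pi/2,0,.056])
    print([pix(d,u,v,.03).round(3) for u,v in [(0,0),(511,0),(256,192),(0,383),(511,383)]])
```

```text
[[1.0, -0.001, -0.0, -0.0], [-0.0, 0.242, -0.97, -0.159], [0.001, 0.97, 0.242, 0.07], [0.0, 0.0, 0.0, 1.0]]
[array([0.194, 0.401, 0.03 ]), array([0.712, 0.431, 0.03 ]), array([0.464, 0.215, 0.03 ]), array([ 0.133, -0.069,  0.03 ]), array([ 0.821, -0.03 ,  0.03 ])]
```

Request:
jog_arm(
  targets=[
    [9.4, [-20, -2.6, -39], 1.257],
    [9.4, [-20, -2.6, -39], 1.257],
    [9.4, [-20, -2.6, -39], 1.257],
    [9.4, [-20, -2.6, -39], 1.257],
    [9.4, [-20, -2.6, -39], 1.257],
    [9.4, [-20, -2.6, -39], 1.257],
    [9.4, [-20, -2.6, -39], 1.257],
    [9.4, [-20, -2.6, -39], 1.257],
    [9.4, [-20, -2.6, -39], 1.257],
    [9.4, [-20, -2.6, -39], 1.257],
  ],
)

```text
time_s: 1.15
ee_pos: [0.4688, 0.2361, 0.2502]
eef_rot: [-1.571, 0.0, 0.05]
force: [-0.6, 0.4, -0.7]
grip_width: 0.0941
```

Run:
```python
from h import *
optics.camera('top')
d=snap('wrist','w1'); print(d['s']['ee_pos'],d['s']['eef_rot'],abs(d['s']['joint_vel']).max())
im=cv2.resize(d['img'][:,:,::-1],(800,600),interpolation=cv2.INTER_CUBIC); cv2.imwrite('pics/w1b.png',im)
```

```text
[0.46733868 0.23757417 0.25003785] [-1.57103195e+00  6.40501536e-04  5.28326460e-02] 0.0577389239523796
```

View pics/w1b.png

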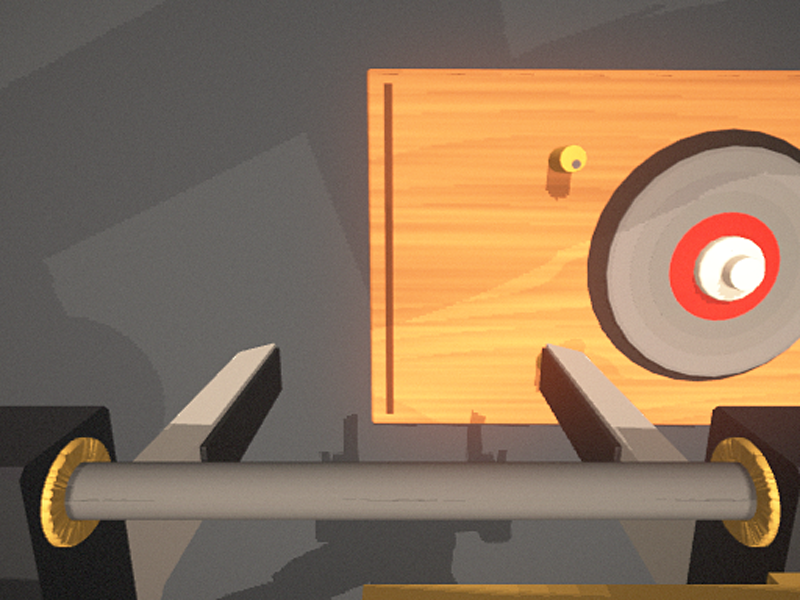

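Wrist view: stud A's sleeve top is at (573,158) and its screw at (576,163), so the sleeve bulges towards -x/+y. Stud B is behind the right finger, so I'll shift -y for it, which is on the way to the bar.

Request:
jog_arm(
  targets=[
    [9.4, [0, 0, -14], 0],
    [9.4, [0, 0, -14], 0],
    [9.4, [0, 0, -14], 0],
    [9.4, [0, 0, -14], 0],
    [9.4, [0, 0, -14], 0],
  ],
)

```text
time_s: 1.75
ee_pos: [0.4738, 0.0998, 0.2506]
eef_rot: [-1.57, -0.0, 0.056]
force: [0.0, -0.5, 0.3]
grip_width: 0.0942
```

Run:
```python
from h import *
optics.camera('top')
d=snap('wrist','w2'); print(d['s']['ee_pos'],d['s']['eef_rot'])
w1=load('w1')
A=w1['img'][:,:,::-1][80:140,330:400]; B=d['img'][:,:,::-1][70:140,320:460]
c=np.zeros((600,800,3),np.uint8)
A=cv2.resize(A,None,fx=5,fy=5,interpolation=cv2.INTER_CUBIC);c[:300,:350]=A
c[300:,:512]=0
B=cv2.resize(B,None,fx=4,fy=4,interpolation=cv2.INTER_CUBIC);c[300:580,:560]=B
cv2.imwrite('pics/st.png',c)
```

```text
[0.47380735 0.1003881  0.25050331] [-1.57050636e+00 -7.06030849e-05  5.73700652e-02]
```

View pics/st.png

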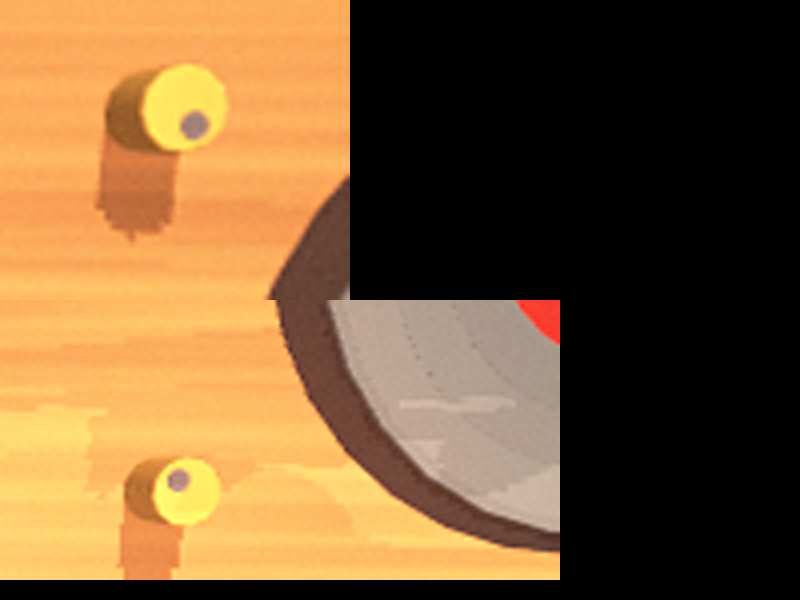

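Sleeve tops in the crop are A (185,107) and B (187,491), giving wrist pixels (367,101.4) and (366.8,117.8). Now on to above the bar.

Request:
jog_arm(
  targets=[
    [9.4, [3.3, 9, -32.8], -0.21],
    [9.4, [3.3, 9, -32.8], -0.21],
    [9.4, [3.3, 9, -32.8], -0.21],
    [9.4, [3.3, 9, -32.8], -0.21],
    [9.4, [3.3, 9, -32.8], -0.21],
    [9.4, [3.3, 9, -32.8], -0.21],
    [9.4, [3.3, 9, -32.8], -0.21],
    [9.4, [3.3, 9, -32.8], -0.21],
    [9.4, [3.3, 9, -32.8], -0.21],
  ],
)

```text
time_s: 2.75
ee_pos: [0.5258, -0.2256, 0.1597]
eef_rot: [-1.57, 0.001, 0.266]
force: [-0.6, 0.2, 0.5]
grip_width: 0.094
```

Run:
```python
from h import *
optics.camera('top')
d=snap('wrist','w3'); print(d['s']['time_s'],d['s']['ee_pos'],d['s']['eef_rot'])
cv2.imwrite('pics/w3b.png',cv2.resize(d['img'][:,:,::-1],(800,600),interpolation=cv2.INTER_CUBIC))
a=pix(load('w1'),367,101.4,.05); b=pix(load('w2'),366.75,117.75,.05); v=a-b
print('sleeves',a.round(4),b.round(4),np.linalg.norm(v),'yaw',np.arctan2(-v[0],v[1]))
for f,p in (('w1',(368.8,105)),('w2',(364.5,115))): print('screw',pix(load(f),*p,.05).round(4))
w=load('w1'); print('board open edge',pix(w,368*.64,75*.64,.018).round(4),pix(w,373*.64,422*.64,.018).round(4))
print('recordrim',pix(load('w2'),320+278/4,70+10/4,.018).round(4),pix(w,588*.64,265*.64,.02).round(4))
```

```text
2.8 [ 0.52593423 -0.22491631  0.16032681] [-1.57026631e+00  2.11716816e-04  2.67506687e-01]
sleeves [0.571  0.3199 0.05  ] [0.5793 0.167  0.05  ] 0.15319186486819772 yaw 0.05437076416591544
screw [0.5733 0.3165 0.05  ]
screw [0.5766 0.1696 0.05  ]
board open edge [0.4314 0.369  0.018 ] [0.4445 0.1069 0.018 ]
recordrim [0.6077 0.2166 0.018 ] [0.6007 0.245  0.02  ]
```

View pics/w3b.png

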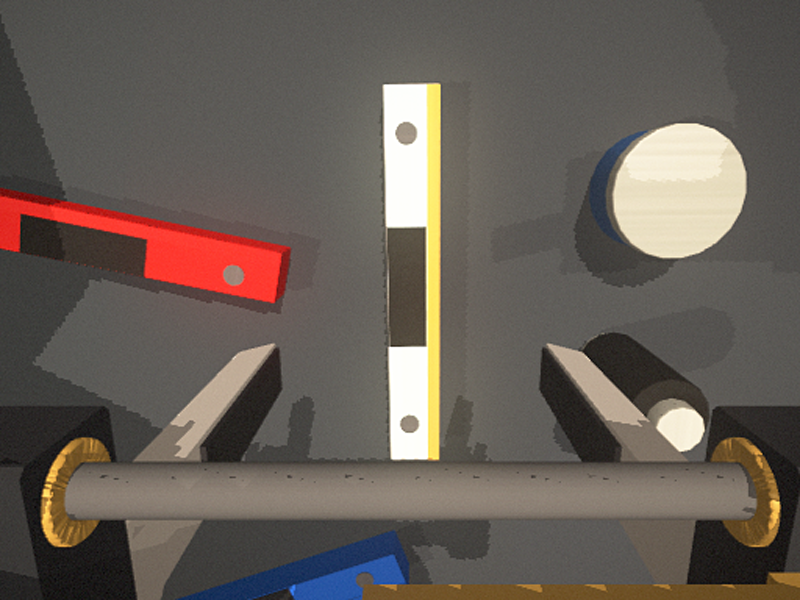

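The bar hangs centred between the jaws: patch at rows 227–346, holes at (406,132) and (409,424), top end at (383..440, 84), with the brass strip on the right. I'll work out the correction.

Run:
```python
from h import *
d=load('w3'); P=lambda u,v:pix(d,u*.64,v*.64,.025)
h1,h2=P(406,132),P(409,424); t1,t2,t3=P(387.5,287),P(440,287),P(440,84); t0=P(383,84)
b1,b2=P(389.5,440),P(439.5,440); m=(t1+t2)/2; mt=(t0+t3)/2; mb=(b1+b2)/2
print('holes',h1,h2,'mid',(h1+h2)/2); print('width mid',m,np.linalg.norm(t1-t2),'patch',(P(408,227)+P(408,346))/2)
v=mt-mb; print('bar yaw',np.arctan2(-v[0],v[1]), 'top end',mt)
v=h1-h2; print(np.arctan2(-v[0],v[1]))
yaw=d['s']['eef_rot'][2]; c=m; pc=(h1+h2)/2
ex=np.array([np.cos(yaw),np.sin(yaw),0]); ez=np.array([-np.sin(yaw),np.cos(yaw),0])
dd=np.array([m,pc])-d['s']['ee_pos']; print('shift x',dd@ex,'z',dd@ez)
```

```text
holes [ 0.50038341 -0.13954836  0.025     ] [ 0.54706013 -0.30359267  0.025     ] mid [ 0.52372177 -0.22157051  0.025     ]
width mid [ 0.52697686 -0.22012022  0.025     ] 0.03007193903572486 patch [ 0.52397869 -0.22164487  0.025     ]
bar yaw 0.27797078674506626 top end [ 0.49684765 -0.11566222  0.025     ]
0.2772111542058048
shift x [ 0.00227329 -0.00124938] z [0.00434991 0.00381161]
```

Request:
jog_arm(
  targets=[
    [9.4, [0.2, 6, 0.4], -0.01],
    [9.4, [0.2, 10, 0.4], -0.01],
    [9.4, [0.2, 12.5, 0.4], -0.01],
    [9.4, [0.2, 13.4, 0.4], -0.01],
    [9.4, [0.2, 13.4, 0.4], -0.01],
    [9.4, [0.2, 13.4, 0.4], -0.01],
  ],
)

```text
time_s: 3.45
ee_pos: [0.5274, -0.2219, 0.0283]
eef_rot: [-1.573, -0.002, 0.277]
force: [0.5, -1.5, 0.2]
grip_width: 0.094
```

Request:
jog_arm(
  targets=[
    [0, [0, 0, 0], 0],
    [0, [0, 0, 0], 0],
    [0, [0, 0, 0], 0],
    [0, [0, 0, 0], 0],
    [0, [0, 0, 0], 0],
    [0, [0, 0, 0], 0],
    [0, [0, 0, 0], 0],
    [0, [0, 0, 0], 0],
    [0, [0, 0, 0], 0],
    [0, [0, 0, 0], 0],
  ],
  grip_force=25,
)

```text
time_s: 4.45
ee_pos: [0.5264, -0.222, 0.0264]
eef_rot: [-1.571, -0.0, 0.276]
force: [0.5, 0.9, -0.2]
grip_width: 0.0299
```

Request:
jog_arm(
  targets=[
    [0, [0, -2, 0], 0],
    [0, [0, -5, 0], 0],
    [0, [0, -8, 0], 0],
    [0, [0.5, -10, 1.5], 0],
    [0, [1.5, -10, 4.5], 0],
    [0, [2.7, -10, 8.5], 0.03],
    [0, [4, -10, 13], 0.06],
    [0, [5.4, -10, 17.5], 0.09],
    [0, [6.9, -10, 22], 0.12],
    [0, [8.3, -10, 26.5], 0.15],
  ],
)

```text
time_s: 5.45
ee_pos: [0.5335, 0.0574, 0.1262]
eef_rot: [-1.571, 0.001, 0.125]
force: [0.0, 0.1, -4.0]
grip_width: 0.0297
```

Run:
```python
from h import *
s=ctrl.get_obs(); p=s['ee_pos']; y=s['eef_rot'][2]; t=np.array([.5393,.2416]); d=t-p[:2]
print(s['time_s'],p,y,s['force'],s['grip_width'],'x',d@[np.cos(y),np.sin(y)],'z',d@[-np.sin(y),np.cos(y)])
```

```text
5.45 [0.53349497 0.05741844 0.12615518] 0.12467422076888557 [ 0.03576831  0.11552273 -4.01264207] 0.02966765969257308 x 0.02866322814312851 z 0.18203011783237105
```

Request:
jog_arm(
  targets=[
    [0, [0.7, 0, 4.5], 0.02],
    [0, [1.4, 0, 9], 0.04],
    [0, [2.1, 0, 13], 0.06],
    [0, [2.6, 0, 16], 0.071],
    [0, [2.8, 0, 17.6], 0.071],
    [0, [2.9, 0, 18.2], 0.071],
    [0, [2.9, 2, 18.2], 0.071],
    [0, [2.9, 4, 18.2], 0.071],
    [0, [2.9, 4, 18.2], 0.071],
    [0, [2.9, 4, 18.2], 0.071],
  ],
)

```text
time_s: 6.45
ee_pos: [0.5401, 0.2389, 0.0868]
eef_rot: [-1.571, 0.0, 0.054]
force: [-1.2, 0.2, -3.1]
grip_width: 0.0298
```

Run:
```python
from h import *
d=snap('wrist','w4'); s=d['s']; print(s['time_s'],s['ee_pos'],s['eef_rot'],s['force'])
w=cv2.resize(d['img'][:,:,::-1][0:300],(800,470),interpolation=cv2.INTER_CUBIC); cv2.imwrite('pics/w4b.png',w)
```

```text
6.45 [0.54012024 0.23888628 0.08678846] [-1.57104263e+00  4.13444703e-04  5.41392525e-02] [-1.22975091  0.15722681 -3.06984485]
```

View pics/w4b.png

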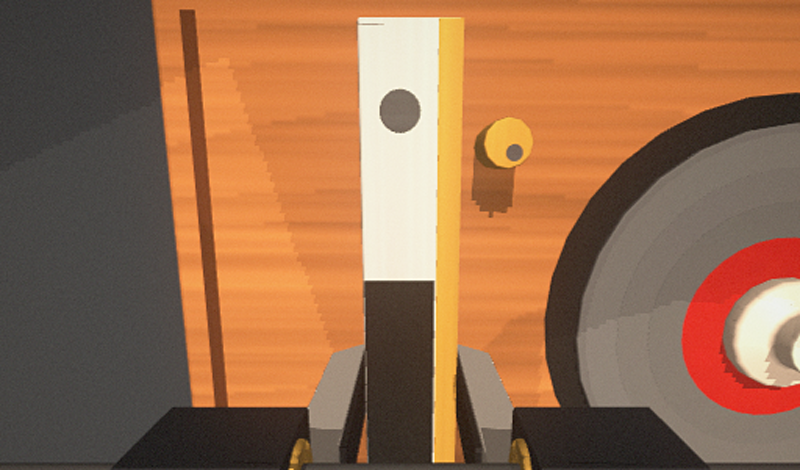

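Wrist view: the bar is held straight with its brass side right (edge u≈462). Stud A's top is at (508,143), clear of the bar, and the record is at right. Descending.

Request:
jog_arm(
  targets=[
    [0, [0, 1.5, 0], 0],
    [0, [0, 3, 0], 0],
    [0, [0, 3.7, 0], 0],
    [0, [0, 3.8, 0], 0],
    [0, [0, 3.9, 0], 0],
    [0, [0, 4.0, 0], 0],
    [0, [0, 4.0, 0], 0],
    [0, [0, 4.0, 0], 0],
  ],
)

```text
time_s: 7.3
ee_pos: [0.54, 0.2398, 0.0468]
eef_rot: [-1.571, -0.001, 0.055]
force: [-0.4, -0.6, -3.6]
grip_width: 0.0298
```

Run:
```python
from h import *
d=load('w4'); k=.64
a=pix(d,508*k,143*k,.05); e=pix(d,463*k,143*k,.0858); n=np.array([np.cos(.054),np.sin(.054),0])
print('stud a',a,'edge',e,'gap',(a-e)@n-.009,'edge-tcp',(e-d['s']['ee_pos'])@n)
s=ctrl.get_obs(); print(s['ee_pos'],s['eef_rot'],s['force'],s['moment'])
```

```text
stud a [0.5708073  0.31933145 0.05      ] edge [0.55135107 0.3165458  0.0858    ] gap 0.010578222431949313 edge-tcp 0.01540603496439372
[0.54004778 0.23981615 0.04676671] [-1.57064344e+00 -5.06382954e-04  5.50433059e-02] [-0.38965465 -0.64512606 -3.58981855] [-0.06640916  0.08741913 -0.00415326]
```

Request:
jog_arm(
  targets=[
    [0, [0, 0.05, 0], 0],
    [0, [0, 0.1, 0], 0],
    [0, [0, 0.15, 0], 0],
    [0, [0, 0.2, 0], 0],
    [0, [0, 0.22, 0], 0],
    [0, [0, 0.22, 0], 0],
    [0, [0, 0.22, 0], 0],
  ],
)

```text
time_s: 8.0
ee_pos: [0.5399, 0.2397, 0.0444]
eef_rot: [-1.571, -0.0, 0.055]
force: [-1.5, -1.2, 1.6]
grip_width: 0.03
```

Contact. I'll open briefly so that the bar settles flat, then regrip lightly.

Request:
jog_arm(
  targets=[
    [3.6, [0, 0, 0], 0],
    [3.6, [0, 0, 0], 0],
    [3.6, [0, 0, 0], 0],
    [3.6, [0, 0, 0], 0],
  ],
)

```text
time_s: 8.4
ee_pos: [0.54, 0.2398, 0.0443]
eef_rot: [-1.571, -0.0, 0.055]
force: [0.5, -0.4, 0.2]
grip_width: 0.0361
```

Request:
jog_arm(
  targets=[
    [0, [0, 0, 0], 0],
    [0, [0, 0, 0], 0],
    [0, [0, 0, 0], 0],
    [0, [0, 0, 0], 0],
    [0, [0, 0, 0], 0],
  ],
  grip_force=10,
)

```text
time_s: 8.9
ee_pos: [0.5399, 0.2398, 0.0443]
eef_rot: [-1.571, -0.0, 0.055]
force: [0.1, -1.0, 0.2]
grip_width: 0.0301
```

Run:
```python
from h import *
s=ctrl.get_obs(); print({k:np.round(v,4) for k,v in s.items()})
```

```text
{'time_s': np.float64(8.9), 'qpos': array([0.3559, 0.5907, 1.5549, 0.    , 0.996 , 0.3009]), 'joint_vel': array([-0.0007, -0.0012,  0.0002, -0.0005,  0.0003, -0.001 ]), 'tau': array([-1.93000e-02, -6.30269e+01, -2.92980e+01,  6.51000e-02,
        5.43000e-02,  1.18000e-02]), 'ee_pos': array([0.5399, 0.2398, 0.0443]), 'eef_rot': array([-1.5708, -0.    ,  0.055 ]), 'force': array([ 0.0963, -0.9911,  0.2182]), 'moment': array([-0.0684,  0.0191,  0.0238]), 'grip_width': np.float64(0.0301)}
```

Request:
jog_arm(
  targets=[
    [0, [0.1, 0, 0], 0],
    [0, [0.2, 0, 0], 0],
    [0, [0.3, 0, 0], 0],
    [0, [0.4, 0, 0], 0],
    [0, [0.5, 0, 0], 0],
    [0, [0.6, 0, 0], 0],
    [0, [0.7, 0, 0], 0],
  ],
)

```text
time_s: 9.6
ee_pos: [0.547, 0.2401, 0.0443]
eef_rot: [-1.571, 0.0, 0.055]
force: [-4.6, -0.8, 2.8]
grip_width: 0.0301
```

Request:
jog_arm(
  targets=[
    [0, [0.02, 0, 0], 0],
    [0, [0.04, 0, 0], 0],
    [0, [0.06, 0, 0], 0],
    [0, [0.08, 0, 0], 0],
    [0, [0.1, 0, 0], 0],
  ],
)

```text
time_s: 10.1
ee_pos: [0.5479, 0.2402, 0.0443]
eef_rot: [-1.571, -0.0, 0.055]
force: [-4.3, 0.3, 2.9]
grip_width: 0.0299
```

Run:
```python
from h import *
d=snap('wrist','w5'); s=d['s']; print(s['ee_pos'],s['eef_rot'],s['force'],s['moment'],s['grip_width'])
cv2.imwrite('pics/w5b.png',cv2.resize(d['img'][:,:,::-1][0:190,200:400],(800,600*190//150-160),interpolation=cv2.INTER_CUBIC))
```

```text
[0.54791887 0.24018947 0.0442721 ] [-1.57081466e+00 -5.95362708e-05  5.50130192e-02] [-4.30124254  0.29730161  2.87542827] [-0.13162083  0.78863715  0.02666231] 0.029858729324558003
```

View pics/w5b.png

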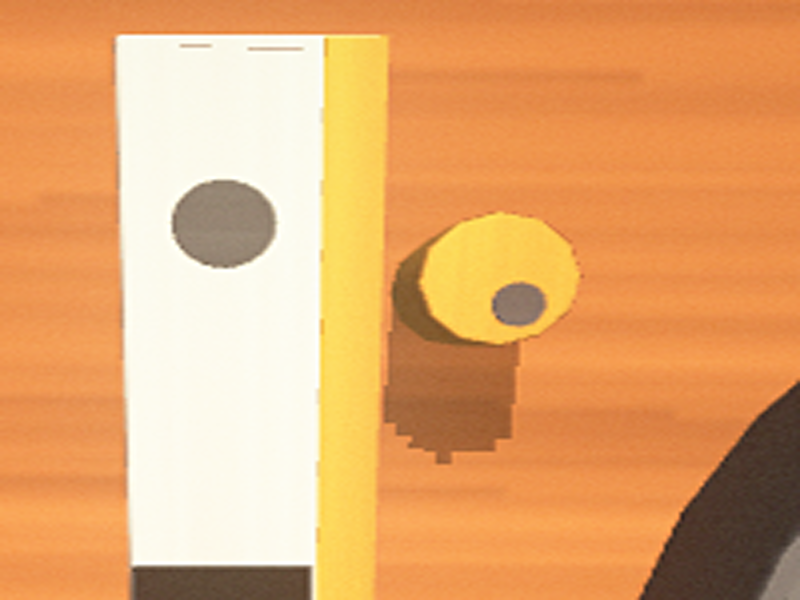

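Sliding friction is about 4.3 N. The gap at stud A's sleeve is still 2–3 mm (brass edge u≈387, sleeve foot u≈395). Creeping on.

Request:
jog_arm(
  targets=[
    [0, [0.03, 0, 0], 0],
    [0, [0.06, 0, 0], 0],
    [0, [0.09, 0, 0], 0],
    [0, [0.12, 0, 0], 0],
    [0, [0.15, 0, 0], 0],
  ],
)

```text
time_s: 10.65
ee_pos: [0.5494, 0.2403, 0.0443]
eef_rot: [-1.571, -0.0, 0.055]
force: [-3.9, 0.3, 4.1]
grip_width: 0.0298
```

Request:
jog_arm(
  targets=[
    [0, [0.02, 0, 0], 0],
    [0, [0.03, 0, 0], 0],
    [0, [0.04, 0, 0], 0],
  ],
)

```text
time_s: 10.95
ee_pos: [0.5498, 0.2403, 0.0443]
eef_rot: [-1.571, -0.0, 0.055]
force: [-4.4, 0.1, 4.0]
grip_width: 0.0298
```

Request:
jog_arm(
  targets=[
    [0, [0.01, 0, 0], 0],
    [0, [0.02, 0, 0], 0],
    [0, [0.03, 0, 0], 0],
  ],
)

```text
time_s: 11.25
ee_pos: [0.5501, 0.2403, 0.0442]
eef_rot: [-1.571, 0.0, 0.055]
force: [-4.2, -0.1, 3.1]
grip_width: 0.03
```

Request:
jog_arm(
  targets=[
    [0, [0.01, 0, 0], 0],
    [0, [0.02, 0, 0], 0],
  ],
)

```text
time_s: 11.45
ee_pos: [0.5503, 0.2403, 0.0443]
eef_rot: [-1.571, -0.0, 0.055]
force: [-4.7, -0.3, 4.3]
grip_width: 0.0296
```

Request:
jog_arm(
  targets=[
    [0, [0.01, 0, 0], 0],
    [0, [0.02, 0, 0], 0],
  ],
)

```text
time_s: 11.65
ee_pos: [0.5505, 0.2403, 0.0443]
eef_rot: [-1.571, -0.0, 0.055]
force: [-3.5, 0.4, 4.8]
grip_width: 0.0294
```

Request:
jog_arm(
  targets=[
    [0, [0.01, 0, 0], 0],
    [0, [0.02, 0, 0], 0],
  ],
)

```text
time_s: 11.85
ee_pos: [0.5507, 0.2403, 0.0443]
eef_rot: [-1.571, -0.0, 0.055]
force: [-4.7, -0.8, 4.2]
grip_width: 0.0298
```

Request:
jog_arm(
  targets=[
    [0, [0.01, 0, 0], 0],
    [0, [0.02, 0, 0], 0],
  ],
)

```text
time_s: 12.05
ee_pos: [0.5508, 0.2403, 0.0443]
eef_rot: [-1.571, 0.0, 0.055]
force: [-5.2, -0.9, 5.7]
grip_width: 0.0301
```

Run:
```python
from h import *
s=ctrl.get_obs(); print(s['force'],s['moment'],s['ee_pos'])
```

```text
[-5.18276732 -0.94787582  5.66372297] [-0.18278192  1.13683326  0.04088258] [0.55080077 0.24034289 0.04425017]
```

Request:
jog_arm(
  targets=[
    [0, [0.01, -0.01, 0], 0],
    [0, [0.02, -0.01, 0], 0],
  ],
)

```text
time_s: 12.25
ee_pos: [0.5509, 0.2403, 0.0443]
eef_rot: [-1.571, 0.001, 0.055]
force: [-6.3, -0.2, 5.8]
grip_width: 0.0297
```

Request:
jog_arm(
  targets=[
    [0, [0.01, 0, 0], 0],
    [0, [0.02, 0, 0], 0],
  ],
)

```text
time_s: 12.45
ee_pos: [0.551, 0.2404, 0.0443]
eef_rot: [-1.571, 0.001, 0.055]
force: [-7.0, 0.8, 4.5]
grip_width: 0.0301
```

Run:
```python
from h import *
s=ctrl.get_obs(); print(s['force'],s['moment'],s['ee_pos'])
```

```text
[-7.0263424   0.82672947  4.47643089] [-0.11826332  1.30444127 -0.09076154] [0.55101948 0.24037737 0.04427364]
```

Stud B appears to touch first (Mz turned negative). I'll turn slightly to bring the +y end forward while creeping.

Request:
jog_arm(
  targets=[
    [0, [0.01, 0, 0], 0.002],
    [0, [0.01, 0, 0], 0.003],
  ],
)

```text
time_s: 12.65
ee_pos: [0.5511, 0.2404, 0.0443]
eef_rot: [-1.571, 0.001, 0.052]
force: [-6.6, -0.3, 5.3]
grip_width: 0.03
```

Run:
```python
from h import *
s=ctrl.get_obs(); print(s['force'],s['moment'],s['ee_pos'],s['eef_rot'][2])
d=snap('wrist','w6'); s=d['s'];print(s['force'],s['moment'])
cv2.imwrite('pics/w6b.png',cv2.resize(d['img'][:,:,::-1][30:130,260:360],(600,600),interpolation=cv2.INTER_CUBIC))
```

```text
[-6.55101155 -0.31643595  5.31552278] [-0.08913173  1.25964512  0.00401925] [0.55111821 0.24040198 0.04428168] 0.05198085163885402
[-6.55101155 -0.31643595  5.31552278] [-0.08913173  1.25964512  0.00401925]
```

View pics/w6b.png

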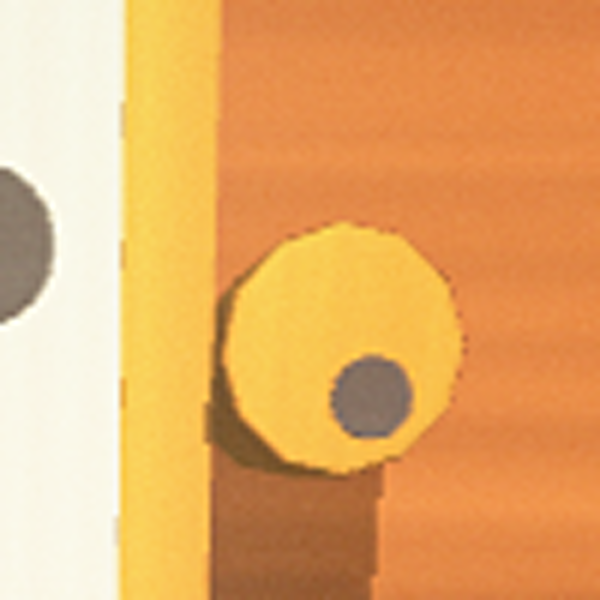

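The brass edge (u≈215) is within a fraction of a millimetre of stud A's sleeve. Continuing in 0.1 mm steps.

Request:
jog_arm(
  targets=[
    [0, [0.01, 0, 0], 0.0],
    [0, [0.01, 0, 0], 0.0],
  ],
)

```text
time_s: 12.9
ee_pos: [0.5511, 0.2404, 0.0443]
eef_rot: [-1.571, 0.001, 0.052]
force: [-7.5, 0.2, 5.7]
grip_width: 0.0298
```

Run:
```python
from h import *
s=ctrl.get_obs(); print(s['force'],s['moment'],s['ee_pos'],s['eef_rot'][2])
```

```text
[-7.51923308  0.21668978  5.67096276] [-0.18003457  1.447991    0.05119553] [0.55109782 0.2404046  0.04427137] 0.052134339000654784
```

Request:
jog_arm(
  targets=[
    [0, [0.01, 0, 0], 0.001],
    [0, [0.01, 0, 0], 0.001],
  ],
)

```text
time_s: 13.1
ee_pos: [0.5511, 0.2404, 0.0442]
eef_rot: [-1.571, 0.001, 0.051]
force: [-8.7, -0.2, 6.1]
grip_width: 0.0299
```

Run:
```python
from h import *
s=ctrl.get_obs(); print(s['force'],s['moment'],s['ee_pos'],s['eef_rot'][2])
```

```text
[-8.74641777 -0.1909188   6.05838651] [-0.14985703  1.53228798  0.12727703] [0.55108709 0.24038326 0.04424554] 0.05113890872492366
```

Now the TCP stalls and Mz is positive, so A carries more. Both touch. I'll undo the last turn and press a bit more, in small steps.

Request:
jog_arm(
  targets=[
    [0, [0.01, 0, 0], -0.0005],
    [0, [0.02, 0, 0], -0.0005],
    [0, [0.02, 0, 0], -0.0005],
  ],
)

```text
time_s: 13.4
ee_pos: [0.5511, 0.2404, 0.0442]
eef_rot: [-1.571, 0.002, 0.052]
force: [-8.9, -0.2, 6.9]
grip_width: 0.0299
```

Run:
```python
from h import *
s=ctrl.get_obs(); print(s['force'],s['moment'],s['ee_pos'],s['eef_rot'][2])
```

```text
[-8.93310654 -0.21612587  6.92805253] [-0.16822627  1.93183854  0.00847466] [0.55111692 0.24040566 0.04423186] 0.051651481380365016
```

Request:
jog_arm(
  targets=[
    [0, [0.01, -0.02, 0], 0],
    [0, [0.02, -0.03, 0], 0],
    [0, [0.02, -0.03, 0], 0],
  ],
)

```text
time_s: 13.7
ee_pos: [0.5511, 0.2404, 0.0443]
eef_rot: [-1.571, 0.002, 0.052]
force: [-9.6, -0.1, 5.7]
grip_width: 0.0301
```

Run:
```python
from h import *
s=ctrl.get_obs(); print(s['force'],s['moment'],s['ee_pos'],s['eef_rot'])
```

```text
[-9.62513174 -0.05126443  5.65848384] [-0.10036937  1.80395716  0.0289473 ] [0.55114191 0.24038162 0.04425305] [-1.57114034  0.00224374  0.05162866]
```

Balanced at about 9.6 N total, of which roughly 5 N is friction. A touch more, then hold for a second.

Request:
jog_arm(
  targets=[
    [0, [0.01, -0.01, 0], 0],
    [0, [0.02, -0.02, 0], 0],
    [0, [0.02, -0.02, 0], 0],
    [0, [0.02, -0.02, 0], 0],
    [0, [0.02, -0.02, 0], 0],
  ],
)

```text
time_s: 14.2
ee_pos: [0.5512, 0.2404, 0.0443]
eef_rot: [-1.571, 0.003, 0.052]
force: [-10.0, 0.2, 3.5]
grip_width: 0.0297
```

Run:
```python
from h import *
s=ctrl.get_obs(); print(s['force'],s['moment'],s['ee_pos'],s['eef_rot'])
```

```text
[-9.99128699  0.19771242  3.49440097] [-0.01270092  1.87553902  0.01773733] [0.55115511 0.24037514 0.04426393] [-1.57122639  0.00272899  0.05161682]
```

Request:
jog_arm(
  targets=[
    [0, [0.01, 0, 0], 0],
    [0, [0.02, 0, 0], 0],
    [0, [0.02, 0, 0], 0],
    [0, [0.02, 0, 0], 0],
    [0, [0.02, 0, 0], 0],
    [0, [0.02, 0, 0], 0],
    [0, [0.02, 0, 0], 0],
    [0, [0.02, 0, 0], 0],
    [0, [0.02, 0, 0], 0],
    [0, [0.02, 0, 0], 0],
  ],
)

```text
time_s: 15.2
ee_pos: [0.5512, 0.2404, 0.0443]
eef_rot: [-1.571, 0.003, 0.052]
force: [-11.6, -0.8, 5.7]
grip_width: 0.0301
```

Run:
```python
from h import *
s=ctrl.get_obs(); print(s['force'],s['moment'],s['ee_pos'],s['eef_rot'])
```

```text
[-11.58948305  -0.81776919   5.67239069] [-0.09231049  2.17036332 -0.00735475] [0.55116682 0.24039841 0.04426506] [-1.57127619  0.00321003  0.05166149]
```

Held for 1 s at about 11.6 N total, or roughly 3 N per stud after friction. I'll ease off a little, open a little and rise.

Request:
jog_arm(
  targets=[
    [0, [-0.02, 0, 0], 0],
    [0, [-0.05, 0, 0], 0],
    [0, [-0.05, 0, 0], 0],
    [4.2, [-0.05, 0, 0], 0],
    [4.2, [-0.05, 0, 0], 0],
    [4.2, [-0.05, 0, 0], 0],
    [4.2, [-0.05, 0, 0], 0],
    [4.2, [-0.05, 0, 0], 0],
    [4.2, [-0.05, 0, 0], 0],
  ],
)

```text
time_s: 16.1
ee_pos: [0.5519, 0.2404, 0.0449]
eef_rot: [-1.571, -0.0, 0.051]
force: [0.0, -0.5, 0.0]
grip_width: 0.0417
```

Request:
jog_arm(
  targets=[
    [4.2, [0, -0.5, 0], 0],
    [4.2, [0, -1.5, 0], 0],
    [4.2, [0, -3, 0], 0],
    [4.2, [0, -5, 0], 0],
    [4.2, [0, -8, 0], 0],
    [4.2, [0, -11, 0], 0],
    [4.2, [0, -14, 0], 0],
    [4.2, [0, -14, 0], 0],
  ],
)

```text
time_s: 16.9
ee_pos: [0.5533, 0.241, 0.1907]
eef_rot: [-1.568, -0.008, 0.052]
force: [0.3, -0.3, 0.5]
grip_width: 0.0417
```

Run:
```python
from h import *
d=snap('wrist','w7'); t=snap('top','top7'); s=d['s']; print(s['time_s'],s['ee_pos'],s['force'],s['grip_width'])
cv2.imwrite('pics/w7b.png',cv2.resize(d['img'][:,:,::-1],(800,600),interpolation=cv2.INTER_CUBIC))
```

```text
16.9 [0.55330776 0.24098186 0.19071936] [ 0.33536077 -0.285343    0.4651707 ] 0.04169432800607261
```

View pics/w7b.png

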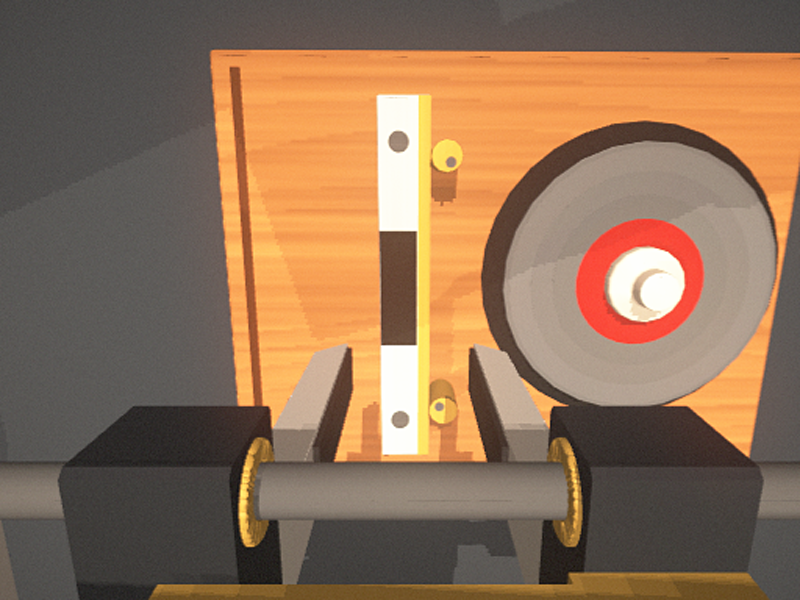

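The bar lies against both studs: A at (447,155) and B at (443,411), with the brass edge at u≈431 and 429. The record and cap look in place. I'll do a quick numeric gap check before handing in.

Run:
```python
from h import *
t=load('top7'); t0=load('top0')
d=snap('wrist','w8'); k=.64; n=np.array([np.cos(.052),np.sin(.052),0]); print(d['s']['ee_pos'])
q=load('w7')
for (u,v),e in (((447,155),431),((443,411),429.5)):
    print('gap mm',1e3*((pix(q,u*k,v*k,.05)-pix(q,e*k,v*k,.043))@n-.009))
# other objects: image change around record / tin / roller
for nm,(x0,x1,y0,y1) in dict(rec=(112,180,105,170),tin=(252,285,138,172),roller=(290,315,138,165)).items():
    a,b=t0['img'][y0:y1,x0:x1].astype(float),t['img'][y0:y1,x0:x1].astype(float)
    print(nm,cv2.phaseCorrelate(a.mean(2),b.mean(2)))
```

```text
[0.55199028 0.24043979 0.18608107]
gap mm -0.531660679979307
gap mm -0.9869868822479939
rec ((0.1244336117532896, 0.004489367985677006), 0.6859871627310544)
tin ((-0.027669598016164088, 0.007646769016648847), 0.9929670447368104)
roller ((0.4754762596395281, 0.5006366351588003), 0.9875694385201492)
```

```bash
python3 -c "
from h import *
print(ctrl.hand_in())"
```

```text
the job is handed in; nothing more can be done
None
```

I laid the aluminium straightedge flat on the board about 11 mm short of the studs, slid it up to them, pressed for about a second, let go, and handed the job in at about 17 s. No verdict came back.

**Pressing:** Stud B touched first, so I turned the bar a few milliradians until both studs carried load. The wrist then read about 11.6 N along the push. Sliding friction was about 5 N of that, so I estimate roughly 3 N on each stud; I had no direct reading of either stud. The turning moment at the wrist put the two within about 0.5 N of each other.

**Last checks:**
- **Bar against the studs:** the wrist camera showed the brass edge against both sleeves. The measured gaps came out at -0.5 mm at A and -1.0 mm at B. A gap can't be negative, so this is measuring error (the calibration is only good to about 2 mm), and I read it as touching.
- **Record and tin:** the before-and-after top images showed shifts of 0.12 pixel at most for the record and tin. The record crop, which includes the cap, matched less cleanly (0.69, against 0.99 for the tin).
- **Roller:** its image check disagreed slightly, giving a 0.5 pixel shift (about 1.5 mm). I think this comes from the small crop, and it is well inside the 15 mm limit.
- **Arm:** the gripper was open and well above the board, touching nothing.

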